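# Seat a sample plate on a kinematic stage

### The arm

A 6-joint arm with a two-finger parallel gripper is mounted at the origin on a cart in front of the work surface, level with it; the furniture and walls round the work are solid. World frame = base frame: x ahead of the robot, y to its left, z up, the work surface at z = 0. Lengths are in m, angles in rad, forces in N, time in s.
With the tool pointing down it reaches from about 0.375 to 0.9 m from the base axis. Payload 3.1 kg.
Tool frame: the origin (TCP) lies at the very end of the fingers, on their centre line; the grasp point (between the pads) lies 19 mm behind it; x points along the fingers, y is the direction in which the jaws open and shut, and the axes are right-handed (so a half turn about x gives the same grasp; the last joint's range is limited). The gripper opens to 87 mm and grips with 3 to 60 N. Pads are 19 mm wide; open, the fingers measure 117 mm over their backs; the gripper's body (75 mm by 190 mm) begins 51 mm behind the grasp point.
Start: joints at [0.943, 0.527, 1.433, -0, 1.181, -0.178], TCP at [0.272, 0.563, 0.223] pointing down, gripper open.
Joint ranges: [-3.08, 3.08], [-0.75, 2.2], [0.22, 2.44], [-1.43, 4.57], [0, 2.65], [-2.85, 2.85]. Speed limits (rad/s): [2.79, 2.79, 3.14, 3.14, 3.14, 3.14].

### API

Orientations are given as a unit quaternion [x, y, z, w].
In Python, from rig import robot gives the robot as it stands.
- The arm moves only by the tool carry_out, never from a script. Its argument "commands" is a list that holds one entry, the list of rows, each a list of 5 numbers: the opening, from 0 (shut) to 1 (fully open), then the shift along the tool's x, y, z in mm, then the turn about the tool's x in degrees. In form: [[[hand, x, y, z, twist], ...]]. A call has 1 to 8 rows; each row shifts and turns the pose as measured when the row begins, along the tool's axes as they then stand; what a row does not reach is not made up. A row lasts 1/12 s, in which the tool goes at most 41.7 mm and 7.16 degrees, less where a joint would pass 70% of its speed; a pose out of reach is approached as far as the arm can. A call with a gripper value outside its range is refused whole. The fingers move at their own pace and stop on an object; "force" is the grip in N (left out, the last holds). Time passes only in rows, so rows that do not move let the fingers close. It gives the time, the measured TCP pose, the force and the opening at its end, in the units of the state.
- robot.get_obs(): the state, without advancing time (a new reading comes with each control period).
- robot.camera(name): name is "scene" or "top"; returns the picture (480x640x3 uint8, red, green, blue); there is no depth.
- robot.camera_model(name): a dict with "fx", "fy", "cx", "cy" (pixels), "R" (3x3) and "t" (3): a world point X has camera coordinates R X + t. Camera axes: x right, y down, z forward; pixel columns grow to the right and rows downward; lengths in m; the calibration is good to about 2 mm. A picture is of the moment at which its call begins. camera_model takes no time and is no camera call.
- robot.hand_in(): hands the job in, once; it reports no verdict.
The state is a dict: "time": time; "q": joint angles; "joint_velocities": joint speeds; "joint_torque": joint torques, N m; "position": TCP position; "tool_rot": TCP orientation; "ft_force": force on the tool from outside, world axes, zero at the start; "moment": the same for the moment, N m; "grip_width": finger opening in m.
Only numpy, scipy, OpenCV 4.12 (cv2) and the standard library are available. Lean on these libraries where they do the work, as an engineer would, in place of code of your own. Each camera call takes 0.05 s, during which the arm holds its last target. There are 200 camera calls.

### The job

Pick up the aluminium sample plate by its black handle and set it on the positioning stage, with the ball foot under the small flat brass dot in the cone seat, its neighbour in the rod groove and the third on the flat pad. Then press it fully home until the two sprung jaws have snapped shut over its pull stud and it lies level in its seats, gently: never more than 25 N between plate and stage. Leave it there released, do not tip the plate, and leave the blue jar and the pink cup where they stand.

Things in the scene. Friction and masses are not known exactly. Their poses are not given: they have to be found in the camera images.
- plate_handle (a point): Centre of the sample plate's black handle, a block 14 (x) by 32 (y) by 34 mm high; grip it across its 14 mm. Axes: the plate's, z up. Plate: loose aluminium, 90 (x) by 70 (y) by 8 mm, 0.14 to 0.21 kg, its top 17 mm below this point. Ball foot bottoms 46 mm below it; balls 14 mm wide on stems at plate (x, y) mm: cone foot (-30, 20), groove foot (-30, -20), flat foot (32, 0).
- plate_cone_foot (a point): Centre of the ball foot that belongs in the cone, under the flat brass dot on the plate (the dots of the other two are dark); axes of the plate. At the start the plate stands on its feet on the worktop. A tapered pull stud, 14 mm wide, hangs under the plate's centre to 2 mm above the foot bottoms. A steel weight bar under the +x end puts the centre of mass about 10 mm off the handle.
- stage: Fixed positioning stage, origin under its centre on the worktop, z up. Black base 120 (x) by 104 (y) mm, above it an aluminium deck with seats at stage (x, y) mm: cone (-30, 20), groove of two rods along y (-30, -20), flat pad (32, 0), jaws at the centre. Fully home, the plate's axes agree with the stage's and the handle centre is nominally 91 mm above this origin.
- stage_centre (a point): Point 52 mm above the stage's origin: nominal height of the ball centres when home. Seats and jaws as a whole are really shifted by unread fine slides, up to 2 mm each way in x and y and 8 mm up or down; no listed pose shows it and the slides do not yield.
- cone_nominal (a point): Nominal place of the cone foot's ball centre when home (fine slides ignored). The cone has 45 degree walls and a 20 mm mouth, the groove 45 degree flanks; both are smooth, so a plate that is free to move sideways centres itself as it is pressed down. At the bottom the force rises steeply.
- jaw_left (a joint): Sprung jaw on the +y side of the stage's centre: m pushed outward, 0 = shut (also with no plate). The stud's tip comes between the jaws about 17 mm above home; its taper wedges each jaw out 3.4 mm until, within 2 mm of home, they snap shut over its shoulder. That takes about 4 to 10 N in all; let go sooner, the jaws push the light plate up again and it tips.
- jaw_right (a joint): The like jaw on the -y side. Red jaws, 20 mm long in x, their tops nominally 64 mm above the worktop (8 mm more or less with the unread height); the highest part of the stage.
- jar_blue: Bystander: small jar with blue contents and white lid, 32 mm wide, 28 mm high, origin under it.
- cup_pink: Bystander: pink cup, 43 mm wide, 49 mm high, origin under it.
Things that resemble listed ones, but are neither listed nor needed, are in the scene too. What is shaped like the part that bears plate_handle but orange is not meant.

How it is judged:
By the outcome, as a careful person would: the job done as asked, in the order asked, and still so for the second after the job is handed in, with the robot touching nothing.
It also fails if it takes over 67 s, if anything falls off the work surface, if the arm or the gripper's body presses on something with over 40 N, if the wrist force passes 120 N, or if a joint passes its speed limit or range.

## Working session

There is one attempt and no reset: what is moved stays moved. The work goes in short steps, Python scripts to look and compute and a tool call to move; the robot and the scene stay as the last step left them, time stands still between calls to the robot, and variables do not carry over. Pictures are saved under pics/ and viewed, on a budget of 10 in all, crops included, one or two more only if the job needs it, and the job is handed in when it is done.

Besides the shell and the picture viewer there is one more tool, called after "Emit:" as name([rows], argument=value, ...), one row to a line, values as JSON. carry_out: Moves the arm, as the interface text tells. Its arguments: {"type":"object","properties":{"commands":{"type":"array"},"force":{"type":"number"}},"required":["commands"]}

```bash
mkdir -p pics; python3 - <<'E'
from rig import robot
import cv2,numpy as np
np.set_printoptions(precision=4,suppress=True)
for n in("scene","top"):
    im=robot.camera(n); cv2.imwrite(f"pics/{n}0.png",im[:,:,::-1]); print(n,robot.camera_model(n))
o=robot.get_obs();print(o)
E
```

```text
scene {'fx': 529.6046963223935, 'fy': 529.6046963223935, 'cx': 324.0450579905087, 'cy': 231.8389113126267, 'R': array([[-0.981 , -0.1937,  0.0107],
       [-0.1312,  0.6215, -0.7723],
       [ 0.1429, -0.7591, -0.6351]]), 't': array([0.6021, 0.1715, 0.8528])}
top {'fx': 554.5681788134258, 'fy': 554.5681788134258, 'cx': 330.37202246750303, 'cy': 243.71535701946698, 'R': array([[ 0.0126, -0.9999, -0.0105],
       [-0.9966, -0.0117, -0.082 ],
       [ 0.0818,  0.0115, -0.9966]]), 't': array([-0.0579,  0.6462,  0.9667])}
{'time': 0.1, 'q': array([ 0.9425,  0.5284,  1.4338, -0.    ,  1.1814, -0.1785]), 'joint_velocities': array([-0.002 , -0.0011, -0.0042, -0.0005,  0.    , -0.0001]), 'joint_torque': array([  0.0001, -44.0986, -17.7149,   0.0634,   0.0534,  -0.    ]), 'position': array([0.2713, 0.5623, 0.2217]), 'tool_rot': array([ 0.1571,  0.6896, -0.1583,  0.689 ]), 'ft_force': array([ 0.0072, -1.0026, -0.6834]), 'moment': array([0.0016, 0.0177, 0.041 ]), 'grip_width': 0.08685516573650809}
```

View pics/scene0.png

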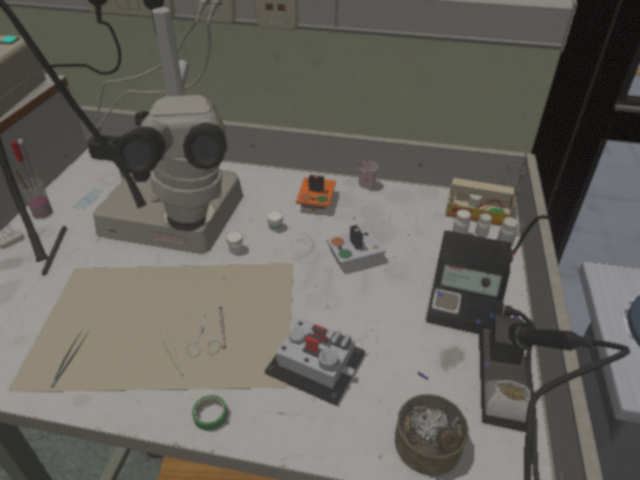

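View pics/top0.png

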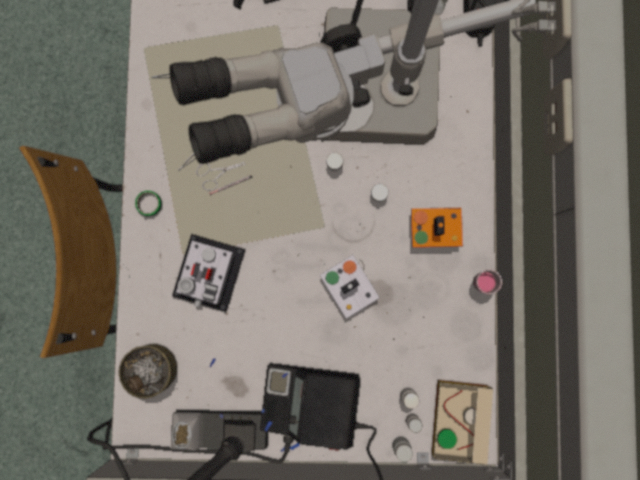

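The scene view shows the plate at about (357,245) and the stage at about (318,355). In the top view they are at about (349,288) and (208,273). Next I'll enlarge both crops.

```bash
python3 - <<'E'
import cv2,numpy as np
s=cv2.imread("pics/scene0.png");t=cv2.imread("pics/top0.png")
f=lambda im,x,y,w,h:cv2.resize(im[y:y+h,x:x+w],(400,300),interpolation=cv2.INTER_CUBIC)
a=np.vstack([np.hstack([f(t,309,258,80,60),f(t,160,225,100,75)]),np.hstack([f(s,317,212,80,60),f(s,260,307,120,90)])])
cv2.imwrite("pics/c1.png",a)
E
```

```text
(no output)
```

View pics/c1.png

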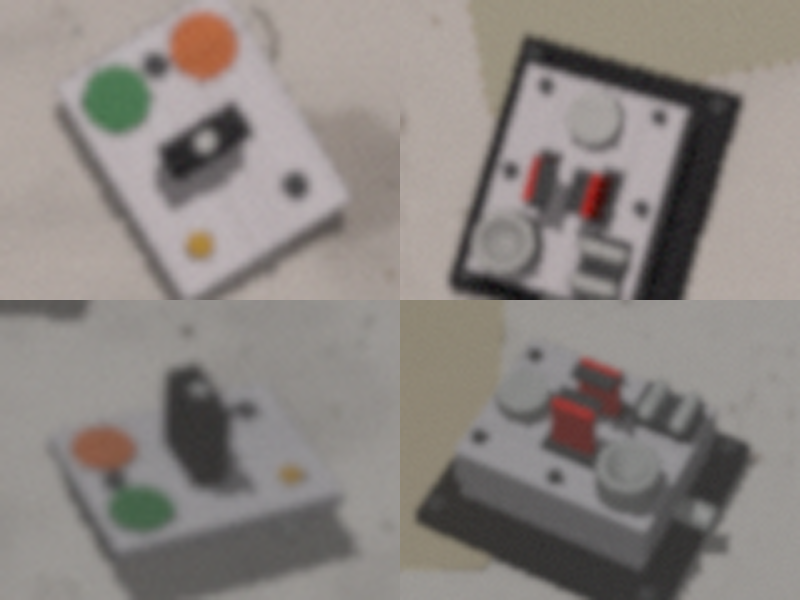

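The brass dot is at about (349,307) in the top view, the groove dot at (368,295) and the flat dot at (340,271). The stage's cone is at about (186,285), its groove at (210,292) and its pad at (209,255). Plate yaw is about +31° and stage yaw about −17°. Next I'll measure these by triangulation.

```bash
cat > h.py <<'E'
from rig import robot
import cv2,numpy as np
from scipy.spatial.transform import Rotation as Ro
np.set_printoptions(precision=4,suppress=True)
M={n:robot.camera_model(n) for n in("scene","top")}
def ray(n,p):
    m=M[n];d=m["R"].T@np.array([(p[0]-m["cx"])/m["fx"],(p[1]-m["cy"])/m["fy"],1]);return -m["R"].T@m["t"],d/np.linalg.norm(d)
def plane(n,p,z):
    c,d=ray(n,p);return c+d*(z-c[2])/d[2]
def tri(ps,pt):
    A=np.zeros((3,3));b=np.zeros(3)
    for n,p in(("scene",ps),("top",pt)):
        c,d=ray(n,p);P=np.eye(3)-np.outer(d,d);A+=P;b+=P@c
    return np.linalg.solve(A,b)
def proj(n,X):
    m=M[n];c=m["R"]@X+m["t"];return np.array([m["fx"]*c[0]/c[2]+m["cx"],m["fy"]*c[1]/c[2]+m["cy"]])
def togo(target,ang):
    """target TCP xyz; ang = wanted world direction (deg) of tool y, mod 180"""
    o=robot.get_obs();R=Ro.from_quat(o["tool_rot"]).as_matrix()
    y=R[:,1];a=np.degrees(np.arctan2(y[1],y[0]))
    dw=(ang-a+90)%180-90
    print("pos",o["position"],"tool y ang",a,"tool shift mm",R.T@(np.array(target)-o["position"])*1e3,"world turn",dw,"twist",dw*np.sign(R[2,0]),"x axis",R[:,0],"F",o["ft_force"],"q6",o["q"][5],"t",o["time"])
E
python3 - <<'E'
from h import *
s=cv2.imread("pics/scene0.png");t=cv2.imread("pics/top0.png")
def cen(im,x,y,r,kind):
    x,y=int(x),int(y);c=im[y-r:y+r+1,x-r:x+r+1].astype(float)
    w={'dark':lambda:np.clip(np.median(c.sum(2))-c.sum(2)-60,0,None),'brass':lambda:np.clip(c[:,:,2]-c[:,:,0]-35,0,None)}[kind]()
    g=np.mgrid[y-r:y+r+1,x-r:x+r+1];return np.array([(w*g[1]).sum(),(w*g[0]).sum()])/w.sum()
# dots
T=[cen(t,349,307,4,'brass'),cen(t,368,295,4,'dark'),cen(t,340,271,3,'dark')]
S=[cen(s,375,247,4,'brass'),cen(s,366,234,3,'dark'),cen(s,340,248,3,'dark')]
L=np.array([[-30,20],[-30,-20],[32,0]])/1e3
def fit(W):
    W=W[:,:2];l=L-L.mean(0);w=W-W.mean(0)
    a=np.arctan2((l[:,0]*w[:,1]-l[:,1]*w[:,0]).sum(),(l*w).sum());c,s_=np.cos(a),np.sin(a);R=np.array([[c,-s_],[s_,c]])
    o=W.mean(0)-R@L.mean(0);return np.degrees(a),o,np.linalg.norm((R@L.T).T+o-W,axis=1)*1e3
print(T,S)
Pt=np.array([plane("top",p,.029) for p in T]);Ps=np.array([plane("scene",p,.029) for p in S]);X=np.array([tri(a,b) for a,b in zip(S,T)])
for P in(Pt,Ps,X):print(fit(P),P[:,2])
# stage seats (by eye from crop)
q=lambda x,y:(160+x/4-.4,225+y/4-.4)
k=lambda x,y:(260+x*.3-.35,307+y*.3-.35)
T2=[q(105,240),q(200,268),q(196,120)];S2=[k(231,163),k(270,105),k(123,90)]
X=np.array([tri(a,b) for a,b in zip(S2,T2)]);print(X,fit(X))
for z in(.045,.05):print(fit(np.array([plane("top",p,z) for p in T2])),fit(np.array([plane("scene",p,z) for p in S2])))
togo([.5,0,.2],0)
E
```

```text
[array([348.4954, 306.4724]), array([367.6333, 294.6855]), array([339.6553, 270.6813])] [array([374.7701, 246.4598]), array([364.9693, 233.6981]), array([nan, nan])]
(np.float64(32.275759007317745), array([ 0.5717, -0.0843]), array([0.121 , 0.1143, 0.0524])) [0.029 0.029 0.029]
(np.float64(nan), array([nan, nan]), array([nan, nan, nan])) [0.029 0.029   nan]
(np.float64(nan), array([nan, nan]), array([nan, nan, nan])) [0.029  0.0284    nan]
[[0.5694 0.1979 0.0589]
 [0.5586 0.1582 0.0518]
 [0.6236 0.1622 0.0508]] (np.float64(-14.963399604864168), array([0.5929, 0.1703]), array([0.5967, 0.6263, 0.2228]))
(np.float64(-16.140469321566368), array([0.5933, 0.1724]), array([1.8921, 1.7944, 0.4312])) (np.float64(-12.926132278574796), array([0.5938, 0.1637]), array([2.8152, 2.0188, 0.9968]))
(np.float64(-16.140469321566314), array([0.5932, 0.1712]), array([1.7806, 1.7159, 0.6328])) (np.float64(-12.92613227857486), array([0.5931, 0.1677]), array([3.0189, 1.9983, 1.0628]))
pos [0.2713 0.5623 0.2217] tool y ang 64.22700135671847 tool shift mm [  22.2896 -406.8999  450.4348] world turn -64.22700135671847 twist 64.22700135671847 x axis [-0.0011 -0.0016 -1.    ] F [ 0.0072 -1.0026 -0.6834] q6 -0.17846814850418433 t 0.1<stdin>:6: RuntimeWarning: invalid value encountered in divide
```

```bash
python3 - <<'E'
from h import *
togo([.5717,-.0843,.2217],32.3)
t=cv2.imread("pics/top0.png")
def cen(im,x,y,r=3):
    x,y=int(round(x)),int(round(y));c=im[y-r:y+r+1,x-r:x+r+1].astype(float).sum(2)
    w=np.clip(np.median(c)-c-60,0,None);g=np.mgrid[y-r:y+r+1,x-r:x+r+1];return np.array([(w*g[1]).sum(),(w*g[0]).sum()])/w.sum()
q=lambda x,y:(160+x/4-.4,225+y/4-.4)
P=[plane("top",cen(t,*q(*p)),.04)[:2] for p in[(145,87),(259,118),(110,170),(241,208)]]
P=np.array(P);print(P)
for a,b in((0,1),(2,3)):
    d=P[a]-P[b];print(np.degrees(np.arctan2(d[1],d[0]))-90)
E
```

```text
pos [0.2713 0.5623 0.2217] tool y ang 64.22700135671847 tool shift mm [   0.6405 -451.6797  551.6492] world turn -31.927001356718478 twist 31.927001356718478 x axis [-0.0011 -0.0016 -1.    ] F [ 0.0072 -1.0026 -0.6834] q6 -0.17846814850418433 t 0.1
[[0.639  0.1874]
 [0.6255 0.1368]
 [0.602  0.2027]
 [0.5848 0.1433]]
-14.92859771277665
-16.135117908239437
```

Emit:
carry_out([
  [[0.5,0,-26,32,0],[0.5,0,-26,32,0],[0.5,0,-26,32,0],[0.5,0,-26,32,0],[0.5,0,-26,32,0],[0.5,0,-26,32,0],[0.5,0,-26,32,0],[0.5,0,-26,32,0]],
], force=25)

```text
time: 0.77
position: [0.4101, 0.2645, 0.2175]
tool_rot: [0.152, 0.692, -0.152, 0.689]
ft_force: [-0.1, 0.9, 0.4]
grip_width: 0.0457
```

Emit:
carry_out([
  [[0.5,0,-26,32,0],[0.5,0,-26,32,0],[0.5,0,-26,32,0],[0.5,0,-26,32,0],[0.5,0,-26,32,0],[0.5,0,-26,32,0],[0.5,0,-26,32,0],[0.5,0,-26,32,0]],
])

```text
time: 1.43
position: [0.5519, -0.0374, 0.2146]
tool_rot: [0.153, 0.694, -0.152, 0.687]
ft_force: [0.3, 0.8, 1.0]
grip_width: 0.0435
```

```bash
python3 -c "
from h import *
togo([.5717,-.0843,.12],32.3)"
```

```text
pos [ 0.5519 -0.0374  0.2146] tool y ang 65.10348123471157 tool shift mm [ 94.3217 -34.1049  38.5804] world turn -32.80348123471157 twist 32.80348123471157 x axis [-0.009   0.0024 -1.    ] F [0.3049 0.8357 1.0179] q6 -1.405774912865203 t 1.4333
```

Emit:
carry_out([
  [[0.5,9,-17,19,0],[0.5,9,-17,19,0],[0.5,12,0,0,7],[0.5,12,0,0,7],[0.5,12,0,0,7],[0.5,12,0,0,7],[0.5,10,0,0,4.8],[0.5,0,0,0,0]],
])

```text
time: 2.1
position: [0.5772, -0.1004, 0.1328]
tool_rot: [0.348, 0.616, -0.351, 0.613]
ft_force: [0.3, -0.3, 0.4]
grip_width: 0.0436
```

```bash
python3 -c "
from h import *
togo([.5717,-.0843,.12],32.3)
im=robot.camera('top');cv2.imwrite('pics/top1.png',im[:,:,::-1]);s=robot.camera('scene')
cv2.imwrite('pics/c2.png',np.hstack([cv2.resize(im[228:348,290:410],(400,400),interpolation=2)[:,:,::-1],cv2.resize(s[170:290,300:420],(400,400),interpolation=2)[:,:,::-1]]))"
```

```text
pos [ 0.5772 -0.1004  0.1328] tool y ang 30.7284202597888 tool shift mm [ 12.7681   3.6104 -16.6508] world turn 1.571579740211206 twist -1.571579740211206 x axis [-0.005  -0.0014 -1.    ] F [ 0.2824 -0.3411  0.4337] q6 -0.8953714099613942 t 2.1
```

View pics/c2.png

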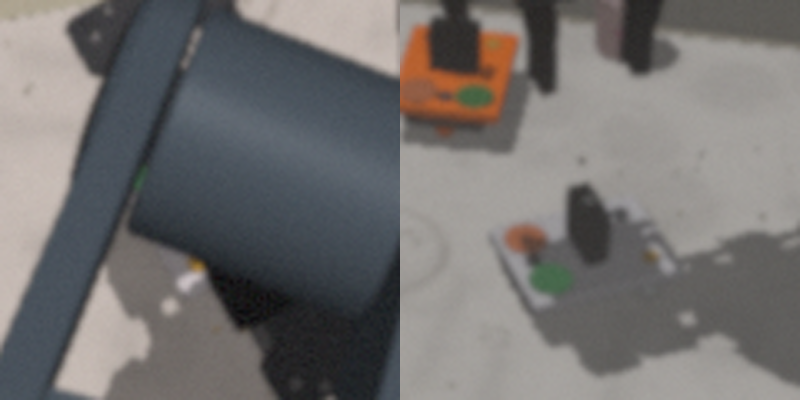

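The scene view shows the fingers above and behind the plate, which is consistent with the numbers. I'll correct the position and go down.

Emit:
carry_out([
  [[0.5,0,2,-9,-1.5],[0.5,0,2,-7,0],[0.5,8,0,0,0],[0.5,0,0,0,0],[0.5,0,0,0,0]],
])

```text
time: 2.62
position: [0.5743, -0.0828, 0.1289]
tool_rot: [0.336, 0.62, -0.338, 0.623]
ft_force: [0.7, -0.0, -1.0]
grip_width: 0.0436
```

```bash
python3 -c "
from h import *
togo([.5717,-.0843,.034],32.3)"
```

```text
pos [ 0.5743 -0.0828  0.1289] tool y ang 33.039323343311295 tool shift mm [94.8858 -3.067  -0.6212] world turn -0.7393233433112982 twist 0.7393233433112982 x axis [ 0.0031 -0.0041 -1.    ] F [ 0.7109 -0.0272 -1.0326] q6 -0.9084899251299012 t 2.6167
```

Emit:
carry_out([
  [[0.5,14,-3,-0.6,0.7],[0.5,14,0,0,0],[0.5,14,0,0,0],[0.5,14,0,0,0],[0.5,10,0,0,0],[0.5,0,0,0,0],[0.5,0,0,0,0]],
])

```text
time: 3.2
position: [0.5749, -0.0848, 0.0631]
tool_rot: [0.34, 0.615, -0.34, 0.624]
ft_force: [-0.2, 0.3, -0.1]
grip_width: 0.0439
```

```bash
python3 -c "
from h import *
togo([.5717,-.0843,.034],32.3)"
```

```text
pos [ 0.5749 -0.0848  0.0631] tool y ang 32.5026217648705 tool shift mm [29.0726 -2.6314 -2.463 ] world turn -0.2026217648705 twist 0.2026217648705 x axis [ 0.0107 -0.0071 -0.9999] F [-0.2336  0.3396 -0.0502] q6 -0.9007603247749559 t 3.2
```

Emit:
carry_out([
  [[0.5,10,-2,-2,0.2],[0.5,9,-1,-1,0],[0.5,5,0,0,0],[0.5,0,0,0,0]],
])

```text
time: 3.53
position: [0.5721, -0.0844, 0.0388]
tool_rot: [0.341, 0.613, -0.341, 0.625]
ft_force: [0.6, -0.3, -0.1]
grip_width: 0.0436
```

```bash
python3 -c "
from h import *
togo([.5717,-.0843,.034],32.3)"
```

```text
pos [ 0.5721 -0.0844  0.0388] tool y ang 32.29698119181784 tool shift mm [ 4.8283 -0.3369 -0.437 ] world turn 0.003018808182162047 twist -0.003018808182162047 x axis [ 0.0144 -0.0085 -0.9999] F [ 0.5682 -0.2854 -0.0893] q6 -0.8978085609871951 t 3.5333
```

Emit:
carry_out([
  [[0.5,4,-0.3,-0.4,0],[0.5,1,0,0,0],[0,0,0,0,0],[0,0,0,0,0],[0,0,0,0,0],[0,0,0,0,0],[0,0,0,0,0],[0,0,0,0,0]],
], force=20)

```text
time: 4.2
position: [0.5725, -0.0846, 0.0341]
tool_rot: [0.341, 0.613, -0.341, 0.626]
ft_force: [-0.8, -0.2, -0.9]
grip_width: 0.0138
```

Emit:
carry_out([
  [[0,0,0,0,0],[0,-3,0,0,0],[0,-8,0,0,0],[0,-10,0,0,0],[0,-10,0,0,0],[0,0,0,0,0]],
])

```text
time: 4.7
position: [0.5711, -0.0839, 0.0674]
tool_rot: [0.341, 0.614, -0.341, 0.625]
ft_force: [0.5, 0.4, -1.7]
grip_width: 0.0137
```

```bash
python3 -c "
from h import *
togo([.5932,.171,.15],-15.3)"
```

```text
pos [ 0.5711 -0.0839  0.0674] tool y ang 32.30944825080772 tool shift mm [ -84.4064  155.5044 -202.4664] world turn -47.609448250807716 twist 47.609448250807716 x axis [ 0.014  -0.0084 -0.9999] F [ 0.5024  0.3754 -1.7149] q6 -0.8980964010875145 t 4.7
```

Emit:
carry_out([
  [[0,-14,0,0,0],[0,-18,0,0,0],[0,-18,8,-10,0],[0,-14,16,-20,0],[0,-8,24,-31,0],[0,0,24,-31,0],[0,0,24,-31,0],[0,0,18,-24,0]],
])

```text
time: 5.37
position: [0.5921, 0.1002, 0.1474]
tool_rot: [0.346, 0.607, -0.345, 0.627]
ft_force: [0.6, -0.6, -2.3]
grip_width: 0.0141
```

```bash
python3 -c "
from h import *
togo([.5932,.171,.15],-15.3)"
```

```text
pos [0.5921 0.1002 0.1474] tool y ang 31.516285932720525 tool shift mm [ -3.4167  38.0094 -59.7424] world turn -46.816285932720525 twist 46.816285932720525 x axis [ 0.0248 -0.0116 -0.9996] F [ 0.5508 -0.5828 -2.3424] q6 -0.5544524540501993 t 5.3667
```

Emit:
carry_out([
  [[0,0,12,-19,0],[0,0,10,-16,0],[0,0,5,-8,0],[0,0,0,0,0],[0,0,0,0,6],[0,0,0,0,6],[0,0,0,0,6],[0,0,0,0,6]],
])

```text
time: 6.03
position: [0.5913, 0.1579, 0.1496]
tool_rot: [0.472, 0.52, -0.465, 0.54]
ft_force: [0.4, 0.8, -1.8]
grip_width: 0.0138
```

Emit:
carry_out([
  [[0,0,0,0,6],[0,0,0,0,6],[0,0,0,0,6],[0,0,0,0,3],[0,0,0,0,0],[0,0,0,0,0]],
])

```text
time: 6.53
position: [0.5909, 0.148, 0.1499]
tool_rot: [0.567, 0.418, -0.56, 0.437]
ft_force: [-0.4, -0.4, -1.3]
grip_width: 0.0138
```

```bash
cat >> h.py <<'E'
def tilt():
    g=Ro.from_quat([.341,.613,-.341,.626]).as_matrix().T@[0,0,-1]
    n=Ro.from_quat(robot.get_obs()["tool_rot"]).as_matrix().T@[0,0,-1]
    print("plate tilt (tool y,z) deg",np.degrees((n-g)[1:]))
E
python3 -c "
from h import *
togo([.5932,.171,.14],-15.3);tilt()
o=robot.get_obs();print(o['moment'])
im=robot.camera('top')[:,:,::-1];s=robot.camera('scene')[:,:,::-1]
cv2.imwrite('pics/top2.png',im);cv2.imwrite('pics/scene2.png',s)
cv2.imwrite('pics/c3.png',np.hstack([cv2.resize(im[205:325,150:270],(400,400),interpolation=2),cv2.resize(s[270:410,250:390],(400,400),interpolation=2)]))"
```

```text
pos [0.5909 0.148  0.1499] tool y ang -15.592917785348657 tool shift mm [  9.5993  -4.2207 -22.8154] world turn 0.29291778534866353 twist -0.29291778534866353 x axis [ 0.0252 -0.016  -0.9996] F [-0.3992 -0.4464 -1.3286] q6 0.35546598342584174 t 6.5333
plate tilt (tool y,z) deg [-1.1284  0.427 ]
[-0.0725  0.1348  0.0383]
```

View pics/c3.png

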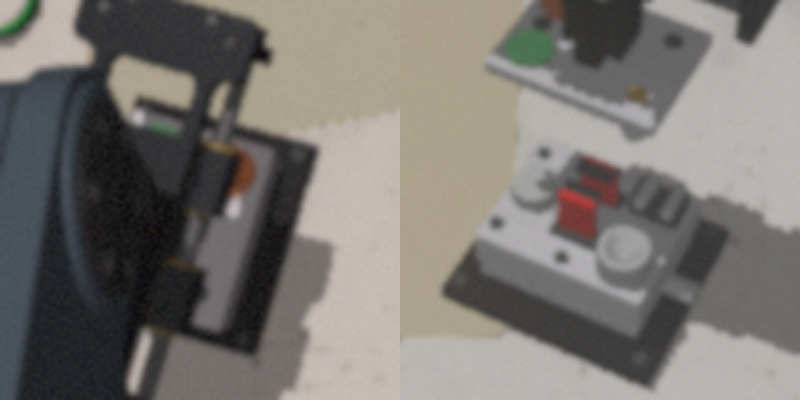

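The scene crop shows the plate above the stage with the brass dot above the cone, at about (235,95) in the right half. The plate tilts by about 1°. I'll centre it and lower it slowly.

Emit:
carry_out([
  [[0,0,-1,-6,0],[0,2,-1,-6,0],[0,3,-1,-6,0],[0,3,-1,-4,-0.3],[0,3,0,0,0],[0,3,0,0,0],[0,3,0,0,0],[0,0,0,0,0]],
])

```text
time: 7.3
position: [0.5933, 0.1735, 0.1303]
tool_rot: [0.565, 0.421, -0.558, 0.44]
ft_force: [-0.4, -0.3, -1.7]
grip_width: 0.014
```

```bash
python3 -c "
from h import *
togo([.5932,.171,.12],-15.3);tilt()"
```

```text
pos [0.5933 0.1735 0.1303] tool y ang -15.014708008459316 tool shift mm [10.3445  0.2927  2.3157] world turn -0.2852919915406886 twist 0.2852919915406886 x axis [ 0.0246 -0.0158 -0.9996] F [-0.3563 -0.2892 -1.6914] q6 0.38851664897716504 t 7.3
plate tilt (tool y,z) deg [-1.089   0.4114]
```

Emit:
carry_out([
  [[0,-20,0,0,0],[0,-20,0,0,0],[0,-20,0,0,0],[0,-20,0,0,0],[0,0,0,0,0],[0,0,0,0,0]],
])

```text
time: 7.8
position: [0.5892, 0.1736, 0.2097]
tool_rot: [0.562, 0.422, -0.56, 0.439]
ft_force: [-0.3, -0.9, -0.7]
grip_width: 0.0139
```

```bash
python3 -c "
from h import *
togo([.5932,.171,.13],-15.3);tilt()"
```

```text
pos [0.5892 0.1736 0.2097] tool y ang -15.051924642260518 tool shift mm [79.7531  2.91    0.4902] world turn -0.24807535773948075 twist 0.24807535773948075 x axis [ 0.0167 -0.0173 -0.9997] F [-0.2613 -0.8841 -0.6948] q6 0.38635571681824626 t 7.8
plate tilt (tool y,z) deg [-0.6712  0.2153]
```

Emit:
carry_out([
  [[0,0,0,25,0],[0,0,0,25,0],[0,0,0,25,0],[0,0,0,25,0],[0,0,0,0,0],[0,0,0,0,0]],
])

```text
time: 8.3
position: [0.5592, 0.0742, 0.2038]
tool_rot: [-0.56, -0.424, 0.562, -0.437]
ft_force: [-0.4, 0.3, -1.4]
grip_width: 0.014
```

```bash
python3 -c "
from h import *
togo([.5932,.171,.13],-15.3);tilt()"
```

```text
pos [0.5592 0.0742 0.2038] tool y ang -14.92551708766108 tool shift mm [  72.4815    6.9502 -103.2628] world turn -0.3744829123389195 twist 0.3744829123389195 x axis [ 0.0089 -0.0163 -0.9998] F [-0.3812  0.3027 -1.398 ] q6 0.21206982866420612 t 8.3
plate tilt (tool y,z) deg [-0.2253  0.1509]
```

Fast upward and −y moves undo the tilt, so I'll return slowly.

Emit:
carry_out([
  [[0,2,0.3,-5,0],[0,2,0.3,-5,0],[0,2,0.3,-5,0],[0,2,0.3,-5,0],[0,2,0.3,-5,0],[0,2,0.3,-5,0],[0,2,0.3,-5,0],[0,2,0.3,-5,0]],
])

```text
time: 8.97
position: [0.5728, 0.1197, 0.1827]
tool_rot: [-0.558, -0.426, 0.561, -0.437]
ft_force: [0.7, -0.5, -1.5]
grip_width: 0.0137
```

Emit:
carry_out([
  [[0,2,0.3,-5,0],[0,2,0.3,-5,0],[0,2,0.3,-5,0],[0,2,0.3,-5,0],[0,2,0.3,-5,0],[0,2,0.3,-5,0],[0,2,0.3,-5,0],[0,2,0.3,-5,0]],
])

```text
time: 9.63
position: [0.5869, 0.1622, 0.1645]
tool_rot: [-0.558, -0.426, 0.561, -0.437]
ft_force: [-0.1, 0.8, -1.9]
grip_width: 0.0139
```

```bash
python3 -c "
from h import *
togo([.5932,.171,.13],-15.3);tilt()"
```

```text
pos [0.5869 0.1622 0.1645] tool y ang -14.688383375544033 tool shift mm [ 34.3858   3.5035 -10.5142] world turn -0.6116166244559622 twist 0.6116166244559622 x axis [ 0.0064 -0.0146 -0.9999] F [-0.087   0.792  -1.9417] q6 0.3595083732242451 t 9.6333
plate tilt (tool y,z) deg [-0.0573  0.2071]
```

Emit:
carry_out([
  [[0,4,0.9,-2.6,0.2],[0,4,0.9,-2.6,0.2],[0,4,0.9,-2.6,0.2],[0,4,0.9,-2.6,0],[0,4,0,0,0],[0,4,0,0,0],[0,4,0,0,0],[0,4,0,0,0]],
])

```text
time: 10.3
position: [0.5945, 0.1725, 0.1289]
tool_rot: [-0.561, -0.423, 0.563, -0.434]
ft_force: [0.1, -0.5, -1.2]
grip_width: 0.0136
```

Emit:
carry_out([
  [[0,4,0,0,0],[0,4,0,0,0],[0,4,0,0,0],[0,3,0,0,0],[0,0,0,0,0]],
])

```text
time: 10.72
position: [0.5937, 0.1715, 0.1111]
tool_rot: [-0.56, -0.423, 0.564, -0.434]
ft_force: [-1.2, -0.7, -1.5]
grip_width: 0.0139
```

```bash
python3 -c "
from h import *
togo([.5932,.171,.115],-15.3);tilt()
s=robot.camera('scene')[:,:,::-1];cv2.imwrite('pics/scene3.png',s)
a=np.radians(-15.3);c,q=np.cos(a),np.sin(a)
cp=robot.get_obs()['position']
for l in([-30,20],[-30,-20],[32,0]):
  w=np.array([c*l[0]-q*l[1],q*l[0]+c*l[1]])/1e3
  print('dot',proj('scene',np.r_[cp[:2]+w,cp[2]-.005]))
cv2.imwrite('pics/c4.png',np.hstack([cv2.resize(cv2.imread('pics/scene0.png')[290:410,250:370],(400,400),interpolation=2),cv2.resize(s[290:410,250:370],(400,400),interpolation=2)]))"
```

```text
pos [0.5937 0.1715 0.1111] tool y ang -15.366999505617452 tool shift mm [-3.9291 -0.3365  0.7153] world turn 0.06699950561744572 twist -0.06699950561744572 x axis [ 0.0044 -0.0151 -0.9999] F [-1.1898 -0.679  -1.5153] q6 0.38806922693040297 t 10.7167
plate tilt (tool y,z) deg [0.0365 0.1553]
dot [328.0009 333.9674]
dot [340.5487 314.0628]
dot [294.9578 308.5512]
```

View pics/c4.png

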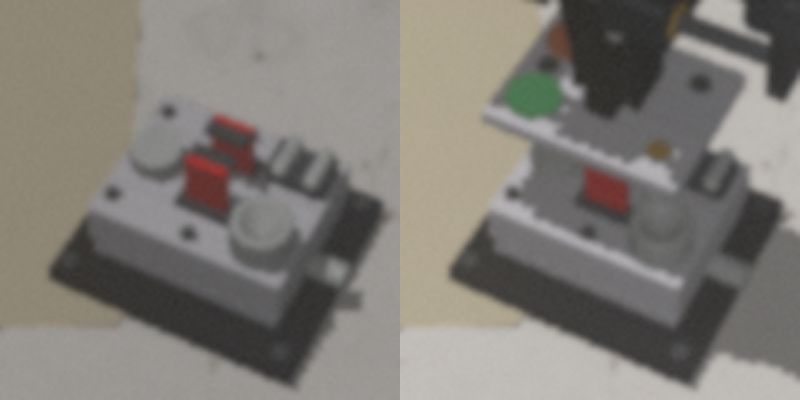

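The brass dot shows at (327.4,334.9) against a predicted (328,334), so the calibration holds. The cone triangulates to within 1 mm of the spot below the cone foot, and the seats sit about 7 mm high, so home should be near TCP z = 0.086. I'll go down in small steps.

Emit:
carry_out([
  [[0,2,-0.3,0.7,0],[0,2,0,0,0],[0,2,0,0,0],[0,2,0,0,0],[0,2,0,0,0],[0,0,0,0,0]],
])

```text
time: 11.27
position: [0.5942, 0.1708, 0.1013]
tool_rot: [-0.561, -0.423, 0.564, -0.434]
ft_force: [-0.9, 0.5, -1.3]
grip_width: 0.0137
```

Emit:
carry_out([
  [[0,2,0,0,0],[0,2,0,0,0],[0,1,0,0,0],[0,0,0,0,0]],
])

```text
time: 11.6
position: [0.5945, 0.1699, 0.0969]
tool_rot: [-0.561, -0.423, 0.564, -0.435]
ft_force: [-1.0, -0.1, 0.2]
grip_width: 0.0137
```

```bash
python3 -c "
from h import *
togo([.5932,.171,.09],-15.3);tilt();print(robot.get_obs()['moment'])"
```

```text
pos [0.5945 0.1699 0.0969] tool y ang -15.324595519229193 tool shift mm [ 6.8421 -1.6275 -0.849 ] world turn 0.02459551922919445 twist -0.02459551922919445 x axis [ 0.0074 -0.0165 -0.9998] F [-0.9783 -0.142   0.1933] q6 0.387495078799998 t 11.6
plate tilt (tool y,z) deg [-0.1527  0.1212]
[-0.1305  0.1482  0.0158]
```

Emit:
carry_out([
  [[0,1,-1.3,-0.7,0],[0,1.5,0,0,0],[0,1.5,0,0,0],[0,0,0,0,0]],
])

```text
time: 11.93
position: [0.5949, 0.1709, 0.0947]
tool_rot: [-0.562, -0.422, 0.563, -0.436]
ft_force: [0.2, -1.7, -1.8]
grip_width: 0.0141
```

Emit:
carry_out([
  [[0,1.5,0,0,0],[0,1,0,0,0],[0,0,0,0,0]],
])

```text
time: 12.18
position: [0.5954, 0.1714, 0.0934]
tool_rot: [0.563, 0.422, -0.562, 0.436]
ft_force: [-0.6, -1.4, 0.9]
grip_width: 0.0139
```

```bash
python3 -c "
from h import *
togo([.5932,.171,.087],-15.3);tilt();print(robot.get_obs()['moment'])"
```

```text
pos [0.5954 0.1714 0.0934] tool y ang -15.336013742421509 tool shift mm [ 6.3433 -2.1537  0.8913] world turn 0.03601374242150257 twist -0.03601374242150257 x axis [ 0.0132 -0.0154 -0.9998] F [-0.6223 -1.3776  0.9072] q6 0.3897436813879713 t 12.1833
plate tilt (tool y,z) deg [-0.4537  0.27  ]
[-0.3053  0.2242  0.0006]
```

Emit:
carry_out([
  [[0,0,-2,0.8,0],[0,0,-1.5,0.5,0],[0,2,-0.8,0,0],[0,1.5,-0.5,0,0],[0,0,0,0,0]],
])

```text
time: 12.6
position: [0.5946, 0.1715, 0.0916]
tool_rot: [0.566, 0.419, -0.559, 0.438]
ft_force: [0.6, -0.7, 0.0]
grip_width: 0.0138
```

```bash
python3 -c "
from h import *
togo([.5932,.171,.087],-15.3);tilt();print(robot.get_obs()['moment'])"
```

```text
pos [0.5946 0.1715 0.0916] tool y ang -15.350101381480062 tool shift mm [ 4.5733 -1.3361  0.8368] world turn 0.05010138148006149 twist -0.05010138148006149 x axis [ 0.0238 -0.0146 -0.9996] F [ 0.6297 -0.7222  0.0452] q6 0.3912484699331841 t 12.6
plate tilt (tool y,z) deg [-1.0258  0.4788]
[-0.2958 -0.0166 -0.0018]
```

Emit:
carry_out([
  [[0,1.5,0,0,0],[0,1.5,0,0,0],[0,1.5,0,0,0]],
])

```text
time: 12.85
position: [0.5934, 0.1713, 0.0876]
tool_rot: [0.565, 0.42, -0.56, 0.437]
ft_force: [-3.9, -0.9, 5.0]
grip_width: 0.0142
```

```bash
python3 -c "
from h import *
togo([.5932,.171,.087],-15.3);tilt();print(robot.get_obs()['moment'])
s=robot.camera('scene')[:,:,::-1];cv2.imwrite('pics/scene4.png',s)
cv2.imwrite('pics/c5.png',cv2.resize(s[300:390,260:380],(800,600),interpolation=2))"
```

```text
pos [0.5934 0.1713 0.0876] tool y ang -15.331270013262554 tool shift mm [ 0.6426 -0.0871  0.315 ] world turn 0.03127001326255652 twist -0.03127001326255652 x axis [ 0.021  -0.0149 -0.9997] F [-3.9413 -0.9388  4.9726] q6 0.3910658784037498 t 12.85
plate tilt (tool y,z) deg [-0.8765  0.4143]
[-0.3336  0.9426  0.0536]
```

View pics/c5.png

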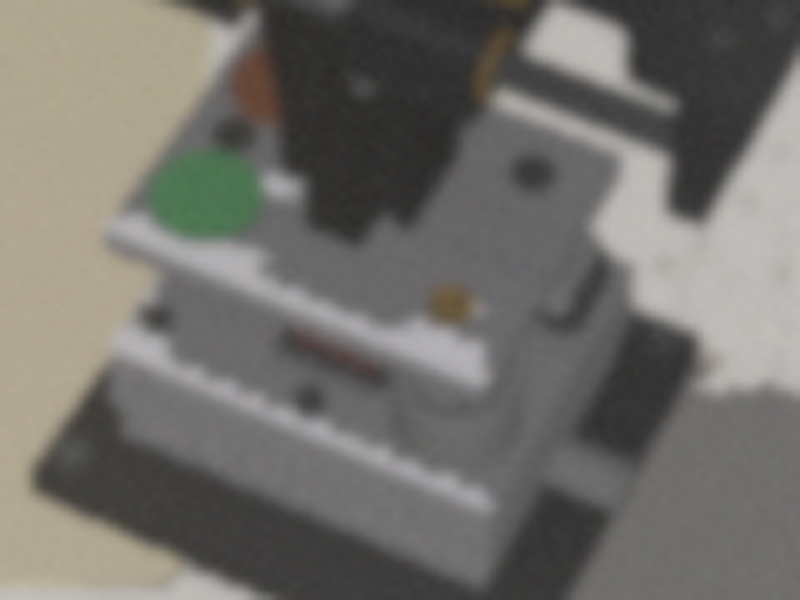

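The plate sits close above the seats, with the cone foot (brass dot at (455,300) in the crop) over the cone. The side force of −3.9 N asks for a shift to −x.

Emit:
carry_out([
  [[0,0.7,-0.7,0,0],[0,0.7,-0.7,0,0]],
])

```text
time: 13.07
position: [0.5917, 0.1709, 0.0863]
tool_rot: [0.564, 0.42, -0.56, 0.438]
ft_force: [-0.0, -2.4, 10.3]
grip_width: 0.0138
```

```bash
python3 -c "
from h import *
togo([.5932,.171,.087],-15.3);tilt();print(robot.get_obs()['moment'])"
```

```text
pos [0.5917 0.1709 0.0863] tool y ang -15.299093870710724 tool shift mm [-0.6579  1.4038 -0.4471] world turn -0.0009061292892766915 twist 0.0009061292892766915 x axis [ 0.0204 -0.0162 -0.9997] F [-0.0307 -2.3845 10.2584] q6 0.3920059323105295 t 13.0667
plate tilt (tool y,z) deg [-0.8657  0.3343]
[-0.3948  0.3458  0.0434]
```

Emit:
carry_out([
  [[0,0.6,0,0.4,0],[0,0.5,0,0.2,0]],
])

```text
time: 13.23
position: [0.5917, 0.1707, 0.0864]
tool_rot: [0.565, 0.42, -0.56, 0.438]
ft_force: [-1.7, -0.9, 7.4]
grip_width: 0.0138
```

```bash
python3 -c "
from h import *
togo([.5932,.171,.087],-15.3);tilt();print(robot.get_obs()['moment'])"
```

```text
pos [0.5917 0.1707 0.0864] tool y ang -15.336433014639395 tool shift mm [-0.5859  1.3365 -0.6806] world turn 0.03643301463939963 twist -0.03643301463939963 x axis [ 0.021  -0.0153 -0.9997] F [-1.6694 -0.9468  7.3701] q6 0.39108361999130115 t 13.2333
plate tilt (tool y,z) deg [-0.885   0.3961]
[-0.1157  0.5614 -0.0062]
```

```bash
python3 -c "
from h import *
cv2.imwrite('pics/scene5.png',robot.camera('scene')[:,:,::-1])
print('px per 3.4mm outward',proj('scene',np.array([.5932,.19,.05]))-proj('scene',np.array([.5932,.19,.05])+.0034*np.array([.264,.965,0])))
for n in('scene0','scene3','scene4','scene5'):
  im=cv2.imread(f'pics/{n}.png').astype(int);R=(im[:,:,2]-(im[:,:,0]+im[:,:,1])/2)
  b=R[325:362,300:323];ys,xs=np.where(b>14)
  print(n,[(300+x,325+ys[xs==x].max()) for x in range(3,21,2) if (xs==x).any()], xs.min()+300,xs.max()+300)
"
```

```text
px per 3.4mm outward [ 1.0924 -1.7148]
scene0 [(305, np.int64(348)), (307, np.int64(350)), (309, np.int64(350)), (311, np.int64(351)), (313, np.int64(352)), (315, np.int64(353)), (317, np.int64(353)), (319, np.int64(341))] 304 322
scene3 [(305, np.int64(349)), (307, np.int64(350)), (309, np.int64(350)), (311, np.int64(351)), (313, np.int64(352)), (315, np.int64(353)), (317, np.int64(353))] 305 318
scene4 [(305, np.int64(351)), (311, np.int64(353)), (313, np.int64(354))] 305 313Traceback (most recent call last):
  File "<string>", line 8, in <module>
    print(n,[(300+x,325+ys[xs==x].max()) for x in range(3,21,2) if (xs==x).any()], xs.min()+300,xs.max()+300)
                                                                                   ~~~~~~^^
    return umr_minimum(a, axis, None, out, keepdims, initial, where)
ValueError: zero-size array to reduction operation minimum which has no identity
```

```bash
python3 -c "
from h import *
a,b=[cv2.resize(cv2.convertScaleAbs(cv2.imread(f'pics/scene{k}.png')[315:375,280:340],alpha=1.8),(400,400),interpolation=2) for k in(4,5)]
cv2.imwrite('pics/c6.png',np.hstack([a,b]))
d=np.array([.264,.965,0])
"
```

```text
(no output)
```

View pics/c6.png

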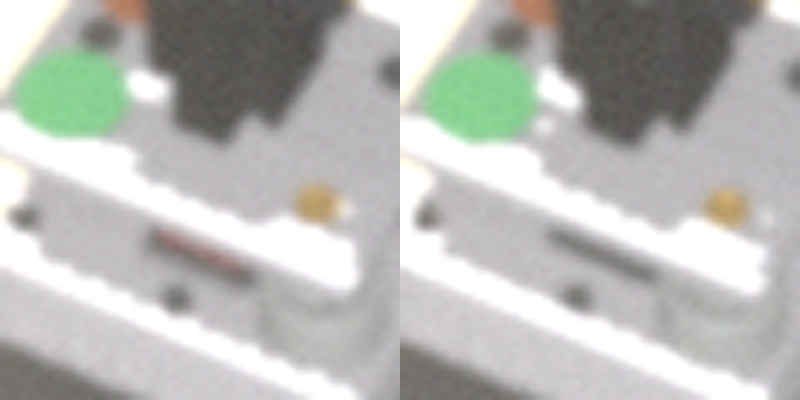

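The jaw's red face has gone and its slot shows empty, so the jaws have snapped shut. I'll press a little more, then release and press on top of the handle to level the plate.

Emit:
carry_out([
  [[0,0.8,0.4,0,0],[0,0.8,0.4,0,0]],
])

```text
time: 13.45
position: [0.592, 0.1707, 0.0862]
tool_rot: [0.565, 0.42, -0.56, 0.437]
ft_force: [-2.1, -2.2, 10.5]
grip_width: 0.014
```

```bash
python3 -c "
from h import *
togo([.5932,.171,.087],-15.3);tilt();print(robot.get_obs()['moment'])"
```

```text
pos [0.592  0.1707 0.0862] tool y ang -15.3421846386353 tool shift mm [-0.8253  1.1042 -0.6145] world turn 0.042184638635305305 twist -0.042184638635305305 x axis [ 0.02   -0.015  -0.9997] F [-2.1218 -2.2374 10.4505] q6 0.3905019288769314 t 13.45
plate tilt (tool y,z) deg [-0.8255  0.3997]
[-0.257   0.839   0.0133]
```

Emit:
carry_out([
  [[0,-0.3,0,0,0],[0,0,0,0,0],[0.35,0,0,0,0],[0.35,0,0,0,0],[0.35,0,0,0,0],[0.35,0,0,0,0]],
], force=10)

```text
time: 13.95
position: [0.5914, 0.1717, 0.0845]
tool_rot: [0.565, 0.421, -0.56, 0.436]
ft_force: [0.7, -0.2, -0.4]
grip_width: 0.0286
```

Emit:
carry_out([
  [[0.35,-8,0,0,0],[0.35,-18,0,0,0],[0.35,-20,0,0,0],[0.1,-10,0,0,0],[0,0,0,0,0],[0,0,0,0,0],[0,0,0,0,0],[0,0,0,0,0]],
])

```text
time: 14.62
position: [0.5886, 0.173, 0.1414]
tool_rot: [0.564, 0.422, -0.561, 0.435]
ft_force: [0.4, -0.6, -0.6]
grip_width: 0.0056
```

```bash
python3 -c "
from h import *
togo([.592,.1707,.117],-15.3)
s=robot.camera('scene')[:,:,::-1];cv2.imwrite('pics/scene6.png',s)
cv2.imwrite('pics/c7.png',cv2.resize(cv2.convertScaleAbs(s[295:385,260:380],alpha=1.4),(800,600),interpolation=2))"
```

```text
pos [0.5886 0.173  0.1414] tool y ang -15.415853846652158 tool shift mm [24.4392  3.4465  1.1627] world turn 0.1158538466521577 twist -0.1158538466521577 x axis [ 0.0146 -0.0125 -0.9998] F [ 0.4133 -0.557  -0.5623] q6 0.38958489024603904 t 14.6167
```

View pics/c7.png

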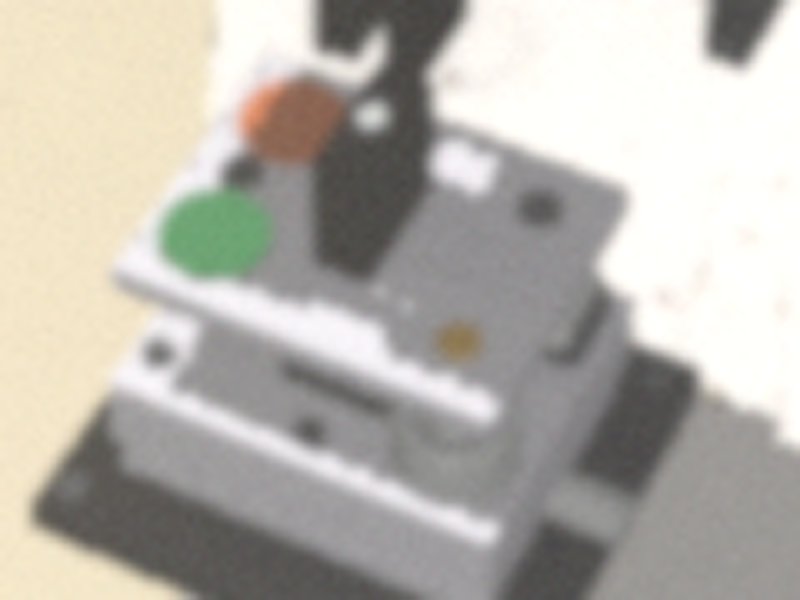

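The plate stays seated and the jaw slot is empty with the jaws shut. Next I'll press gently on the handle top with closed fingers.

Emit:
carry_out([
  [[0,0,2.5,1,0],[0,4,2,0.5,0],[0,4,0,0,0],[0,4,0,0,0],[0,4,0,0,0],[0,0,0,0,0]],
])

```text
time: 15.17
position: [0.5915, 0.1693, 0.1204]
tool_rot: [-0.562, -0.423, 0.563, -0.434]
ft_force: [-0.6, 0.2, -0.2]
grip_width: 0.0004
```

```bash
python3 -c "
from h import *
togo([.592,.1707,.115],-15.3)"
```

```text
pos [0.5915 0.1693 0.1204] tool y ang -15.446267918008294 tool shift mm [ 5.3636  0.0978 -1.5065] world turn 0.14626791800829153 twist -0.14626791800829153 x axis [ 0.0085 -0.0132 -0.9999] F [-0.6148  0.2418 -0.1998] q6 0.38417765069881804 t 15.1667
```

Emit:
carry_out([
  [[0,2,0,-1,0],[0,2,0,-0.5,0],[0,1.5,0,0,0],[0,1,0,0,0]],
])

```text
time: 15.5
position: [0.5924, 0.171, 0.1156]
tool_rot: [-0.562, -0.423, 0.563, -0.434]
ft_force: [-1.3, 0.2, 4.3]
grip_width: 0.0006
```

Emit:
carry_out([
  [[0,1,0,0,0],[0,1,0,0,0]],
])

```text
time: 15.67
position: [0.5924, 0.1713, 0.1157]
tool_rot: [0.563, 0.423, -0.562, 0.434]
ft_force: [-1.9, 0.1, 5.6]
grip_width: 0.0004
```

Emit:
carry_out([
  [[0,2,0,0,0],[0,2,0,0,0]],
])

```text
time: 15.83
position: [0.5928, 0.1712, 0.1155]
tool_rot: [0.563, 0.422, -0.562, 0.435]
ft_force: [-4.7, -1.1, 14.1]
grip_width: 0.0006
```

Emit:
carry_out([
  [[0,2.5,0,0,0],[0,2.5,0,0,0]],
])

```text
time: 16.0
position: [0.5928, 0.1713, 0.1154]
tool_rot: [0.563, 0.422, -0.562, 0.436]
ft_force: [-5.6, -0.5, 15.3]
grip_width: 0.0007
```

It meets a solid stop at 0.1154 with 15 N, so it is home. I'll retreat and check.

Emit:
carry_out([
  [[0,-3,0,0,0],[0,-12,0,0,0],[0,-18,0,0,0],[0,-18,0,0,0],[0,-18,0,0,0],[0,-18,0,0,0],[0,0,0,30,0],[0,0,0,35,0]],
])

```text
time: 16.67
position: [0.5765, 0.1146, 0.2069]
tool_rot: [0.563, 0.424, -0.557, 0.439]
ft_force: [-0.2, 0.2, 0.1]
grip_width: 0.0007
```

Emit:
carry_out([
  [[0,0,0,35,0],[0,0,0,35,0],[0,0,0,35,0],[0,0,0,35,0],[0,0,0,35,0],[0,0,0,35,0],[0,0,0,20,0],[0,0,0,0,0]],
])

```text
time: 17.33
position: [0.5164, -0.1209, 0.2094]
tool_rot: [0.565, 0.421, -0.556, 0.442]
ft_force: [-0.5, -0.4, 0.1]
grip_width: 0.0003
```

```bash
python3 -c "
from h import *
s=robot.camera('scene')[:,:,::-1];t=robot.camera('top')[:,:,::-1];o=robot.get_obs();print(o['time'],o['position'],o['ft_force'])
cv2.imwrite('pics/scene7.png',s);cv2.imwrite('pics/top7.png',t)
cv2.imwrite('pics/c8.png',np.hstack([cv2.resize(t[215:305,160:250],(400,400),interpolation=2),cv2.resize(cv2.convertScaleAbs(s[295:395,265:365],alpha=1.2),(400,400),interpolation=2)]))"
```

```text
17.4333 [ 0.5167 -0.1179  0.2092] [ 0.372  -1.2673 -0.7871]
```

View pics/c8.png

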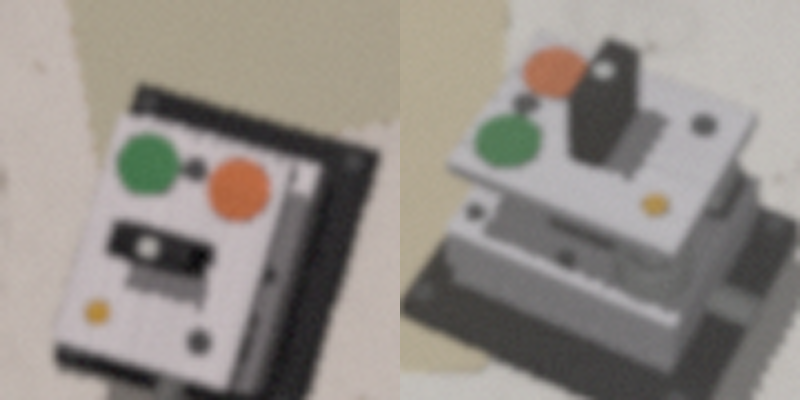

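Now I'll check level numerically by triangulating the three dots, and check the bystanders.

```bash
python3 - <<'E'
from h import *
s=cv2.imread("pics/scene7.png");t=cv2.imread("pics/top7.png")
def cen(im,x,y,kind,r=3):
    x,y=int(round(x)),int(round(y));c=im[y-r:y+r+1,x-r:x+r+1].astype(float)
    w=np.clip(np.percentile(c.sum(2),70)-c.sum(2)-90,0,None) if kind=='d' else np.clip(c[:,:,2]-c[:,:,0]-35,0,None)
    g=np.mgrid[y-r:y+r+1,x-r:x+r+1];return np.array([(w*g[1]).sum(),(w*g[0]).sum()])/w.sum()
T=lambda x,y:(160+x*.225-.4,215+y*.225-.4); S=lambda x,y:(265+x*.25-.4,295+y*.25-.4)
for n,a,b,k in(('cone',(97,312),(255,205),'b'),('groove',(199,341),(304,124),'d'),('flat',(194,168),(126,103),'d')):
    print(n,tri(cen(s,*S(*b),k),cen(t,*T(*a),k)))
def blob(f,c):
    im=cv2.imread(f).astype(int);d={'pink':im[:,:,2]-im[:,:,1]-.6*abs(im[:,:,2]-im[:,:,0]),}[c]
    ys,xs=np.where(d[260:305,465:510]>40);return xs.mean()+465,ys.mean()+260
print(blob("pics/top0.png",'pink'),blob("pics/top7.png",'pink'))
a,b=cv2.imread("pics/top0.png").astype(int),cv2.imread("pics/top7.png").astype(int)
print('jars diff',abs(a-b)[150:205,322:392].mean(),'noise',abs(a-b)[330:400,190:250].mean())
E
```

```text
cone [0.5696 0.1991 0.0821]
groove [0.559  0.1604 0.0815]
flat [0.6242 0.1643 0.0821]
(np.float64(485.8048780487805), np.float64(282.6158536585366)) (np.float64(485.76216216216216), np.float64(282.5783783783784))
jars diff 14.175670995670997 noise 14.267777777777777
```

```bash
python3 -c "
from rig import robot
print(robot.hand_in())"
```

```text
the job is handed in; nothing more can be done
None
```

The plate is on the stage with its cone foot in the cone, the jaws shut and the gripper clear of it. I handed the job in at about 17.4 s of the 67 s allowed.

I gripped the plate by its handle, turned it to the stage's angle and lowered it in small steps, correcting sideways from the measured force. The jaws had snapped shut by about 12 N between plate and stage. I then released it and pressed on the handle top with closed fingers. The highest wrist force I read was about 15 N down and 6 N sideways, roughly 18 N with the plate's weight, so under the 25 N limit. Forces were read only at the end of each call.

**Last checks:**
- **Home:** the handle top met a solid stop at z = 0.1154 m.
- **Level:** the three dots came out at 82.1, 81.5 and 82.1 mm, level within measuring error. That puts the seats about 8 mm above nominal.
- **Jaws:** the +y jaw was seen pushed out and then back, leaving its slot empty. The −y jaw was hidden from the cameras, so I took it as shut from the solid stop and the level plate.
- **Bystanders:** the pink cup is in the same place to within a tenth of a pixel. The area with the two white-lidded jars (one should be the blue jar) showed no change beyond noise.

**Plate tilt:** while held, the plate leaned up to about 1.2° because the tool drifted during moves. It levelled when released and pressed.

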